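# Open the push-and-turn bottle of kettle descaler

## Robot

A 6-joint arm with a two-finger parallel gripper is mounted at the origin on a cart in front of the work surface, level with it; the furniture and walls round the work are solid. World frame = base frame: x ahead of the robot, y to its left, z up, the work surface at z = 0. Lengths are in m, angles in rad, forces in N, time in s.
With the tool pointing down it reaches from about 0.35 to 0.85 m from the base axis. Payload 8.1 kg.
Tool frame: the origin (TCP) lies between the finger pads; the fingertips stand 11 mm ahead of it and the grasp point (between the pads) lies 8 mm behind it (robot.tips_ahead is the distance from the TCP to the fingertips, in m); z points along the fingers, y is the line along which they close (so a half turn about z gives the same grasp; the last joint's range is limited). The gripper opens to 93 mm and grips with 3 to 60 N. Pads are 15 mm wide; open, the fingers measure 128 mm over their backs; the gripper's body (75 mm by 188 mm) begins 65 mm behind the grasp point.
Start: joints at [-1.292, 0.13, 1.488, -0, 1.523, -0.085], TCP at [0.214, -0.561, 0.23] pointing down, gripper open.
Joint ranges: [-2.96, 2.96], [-0.89, 2.26], [0.02, 2.5], [-1.34, 4.48], [0, 2.73], [-2.66, 2.66]. Speed limits (rad/s): [2.39, 2.39, 2.79, 3.14, 3.14, 3.14].

## Interface

Orientations are given as a rotation vector (axis times angle).
In Python, from plant import robot gives the robot as it stands. The module is installed in compiled form; this text tells all that it offers.
- The arm moves only by the tool move_arm, never from a script. Its argument "deltas" is one flat list of numbers, 7 for each row, row after row: the shift along the tool's x, y, z in m, then the turn, a rotation vector about the tool's x, y, z in rad, then the opening, from 0 (shut) to 1 (fully open). A call has 1 to 12 rows; each row is the pose to reach, as a shift and turn from the pose commanded when the call began, along the tool's axes at that moment; what a row does not reach only later rows make up. A row lasts 1/8 s, in which the tool goes at most 62.5 mm and 10.7 degrees, less where a joint would pass 70% of its speed; a pose out of reach is approached as far as the arm can. A call with a gripper value outside its range is refused whole. The fingers move at their own pace and stop on an object; "squeeze" is the grip in N (left out, the last holds). Time passes only in rows, so rows that repeat a pose let the fingers close. It gives the time, the measured TCP pose, the force, the opening and the grip force at its end, in the units of the state.
- robot.read_state(): the state, without advancing time (a new reading comes with each control period).
- robot.read_camera(name): name is "scene" or "top"; returns (picture, depth): 384x512x3 uint8, red, green, blue; 384x512 float32, m along the optical axis (not along the pixel's ray), 0 where there is no reading.
- robot.camera_model(name): a dict with "K" (3x3 intrinsics, pixels), "R" (3x3) and "t" (3): a world point X has camera coordinates R X + t. Camera axes: x right, y down, z forward; pixel columns grow to the right and rows downward; lengths in m; the calibration is good to about 2 mm. A picture is of the moment at which its call begins. camera_model takes no time and is no camera call.
- robot.close_job(): hands the job in; it is judged then, once.
Trained networks look in the newest picture that a camera, given by its name, has taken for a name from the list of things; names that differ only in an ending like _2 or _b are one class to them, and where a whole thing is asked for, a point or a joint stands for the part that bears it (a point fixed in the world has none). Each returns a list of dicts, best first, with "confidence" (0 to 1); they miss things now and then, are a little off and sometimes report something else, mostly with a low value. They report only what shows in the picture. A call takes as long as a camera call. They do not tell look-alikes from the thing itself.
- robot.recognise(camera, label): "uv" ([column, row] in pixels, amid what is visible of it).
The state is a dict: "t": time; "q": joint angles; "dq": joint speeds; "joint_torque": joint torques, N m; "tool_pos": TCP position; "orientation": TCP orientation; "force": force on the tool from outside, world axes, zero at the start; "wrist_torque": the same for the moment, N m; "opening": finger opening in m; "gripper_force": force on a finger pad.
Only numpy, scipy, OpenCV 4.12 (cv2) and the standard library are available. Lean on these libraries where they do the work, as an engineer would, in place of code of your own. Each camera call takes 0.05 s, during which the arm holds its last target. There are 200 camera calls.

## Task

The kettle is due for descaling: take the orange safety cap off the white descaler bottle. Push the cap down, keep it down while you twist it counter-clockwise (seen from above) until it comes free, then lift it straight up and finish still holding it upright in the gripper, about 5 to 10 cm above the open bottle; do not put it down or let go. Leave the yellow-lidded jar, the kitchen timer and the measuring spoon where they are.

Things in the scene. Friction and masses are not known exactly. Their poses are not given: they have to be found in the camera images.
- bottle: White round bottle, 72 mm diameter, broad blue band, in a square grey 100 mm holder; both fixed to the worktop, cannot move or turn. Origin: centre of the holder's underside, on the worktop; z up the bottle's axis. Shoulder ends at 115 mm; a 25 mm neck (32 mm ring at 118 to 122 mm) runs up to the mouth at 155 mm, which has a 41 mm bayonet flange.
- bottle_mouth (a point): Centre of the top of the bottle's neck, on its axis, 155 mm above the worktop.
- cap: Orange ribbed loose cap, 51 mm outside diameter (52.5 over the ribs), 32 mm tall, hollow, about 30 g, white arrow on top. Origin: centre of its lower rim; z up. Locked on the bottle the origin is 140 mm above the worktop and its x axis lies along the bottle's x (7 degrees of play); inner lugs in notches then stop it turning or lifting. Grip its sides from above, 40 N or more.
- cap_top (a point): Centre of the cap's top, 32 mm above its origin, 172 mm above the worktop when locked. To open: push the cap down at least 5.5 mm (aim for 8; it can go 10 mm, then bottoms), keep it down and turn it counter-clockwise seen from above; free to lift between about 58 and 72 degrees of turn (best 65), a stop just beyond. About 1.5 mm sideways play on the neck.
- plug (a joint): Sprung grey plug in the bottle's mouth that pushes the cap up from inside: 0 m = fully up (cap not pressed), grows as the cap is pressed, 0.010 m = bottomed. It pushes with about 3 N at 0 and 11 N at 0.010.
- jar: Loose food jar with a yellow lid, 73 mm diameter, 91 mm tall, origin centre of underside. A bystander.
- timer: Loose round kitchen timer, white over pale green, 67 mm diameter, 48 mm tall, origin centre of underside. A bystander.
- measuring_spoon: Loose brass measuring spoon lying down, 40 x 114 x 16 mm, origin centre of underside. A bystander.
Things that resemble listed ones, but are neither listed nor needed, are in the scene too. There is more than one size of the cap; the job needs the smallest.

How it is judged:
By the outcome, as a careful person would: the job done as asked, in the order asked, and still so for the second after the job is handed in, while the arm keeps its last pose, push and grip.
It also fails if it takes over 35 s, if anything falls off the work surface, if the arm or the gripper's body presses on something with over 40 N, if the wrist force passes 120 N, or if a joint passes its speed limit or range.

## Working session

There is one attempt and no reset: what is moved stays moved. The work goes in short steps, Python scripts to look and compute and a tool call to move; the robot and the scene stay as the last step left them, time stands still between calls to the robot, and variables do not carry over. Pictures are saved under pics/ and viewed, at most 10 in all, crops included, and the job is handed in when it is done.

Besides the shell and the picture viewer there is one more tool, called after ">>>" in YAML: its name, and indented under it one key for each argument. move_arm: Moves the arm, as the interface text tells. Its arguments: {"type":"object","properties":{"deltas":{"type":"array","items":{"type":"number"}},"squeeze":{"type":"number"}},"required":["deltas"]}

```bash
mkdir -p pics; cat > h.py <<'E'
import numpy as np, cv2
from plant import robot
def world(cam,uv,d):
    m=robot.camera_model(cam);K=np.array(m["K"]);R=np.array(m["R"]);t=np.array(m["t"])
    p=np.linalg.inv(K)@np.array([uv[0],uv[1],1.])*d
    return R.T@(p-t)
def cloud(cam,d):
    m=robot.camera_model(cam);K=np.array(m["K"]);R=np.array(m["R"]);t=np.array(m["t"])
    v,u=np.mgrid[:d.shape[0],:d.shape[1]]
    p=np.stack([(u-K[0,2])/K[0,0]*d,(v-K[1,2])/K[1,1]*d,d],-1)
    return (p-t)@R
E
python3 - <<'E'
from h import *
for c in("top","scene"):
    im,d=robot.read_camera(c);cv2.imwrite(f"pics/{c}.png",im[:,:,::-1]);np.savez(f"{c}.npz",im=im,d=d)
    P=cloud(c,d)
    for l in("cap","bottle","jar","timer","measuring_spoon"):
        for r in robot.recognise(c,l):
            u=r["uv"];j,i=int(round(u[0])),int(round(u[1]));print(c,l,np.round(u),round(r["confidence"],2),P[i,j].round(3) if d[i,j]>0 else None)
s=robot.read_state();print(s["t"],s["tool_pos"],s["orientation"],s["force"],s["opening"])
E
```

```text
top cap [189. 204.] 0.91 [0.49  0.168 0.17 ]
top cap [215. 162.] 0.88 [0.619 0.124 0.044]
top cap [176. 261.] 0.78 [0.352 0.23  0.044]
top bottle [205. 211.] 0.71 [0.478 0.141 0.107]
top jar [309. 169.] 0.9 [ 0.583 -0.128  0.092]
top timer [254. 131.] 0.8 [0.703 0.014 0.05 ]
top measuring_spoon [274. 183.] 0.61 [ 0.563 -0.039 -0.   ]
scene cap [247. 292.] 0.84 [0.333 0.247 0.042]
scene cap [206. 220.] 0.74 [0.617 0.137 0.043]
scene cap [224. 213.] 0.69 [0.475 0.183 0.171]
scene bottle [229. 250.] 0.92 [0.459 0.189 0.061]
scene jar [283. 182.] 0.82 [ 0.561 -0.132  0.068]
scene timer [216. 194.] 0.7 [0.69  0.035 0.046]
0.6 [ 0.21352616 -0.56074031  0.22966662] [3.08972537e+00 5.68291827e-01 4.81282847e-05] [ 0.32093193 -0.51583398 -0.18969603] 0.09291914501114318
```

View pics/top.png

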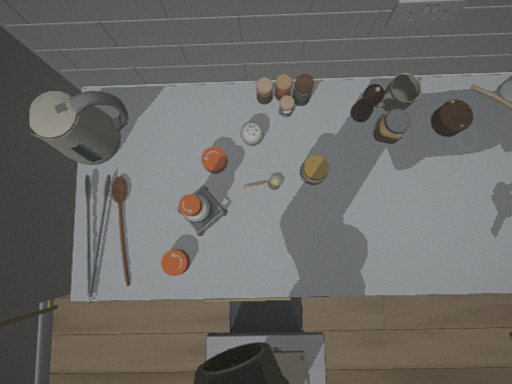

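View pics/scene.png

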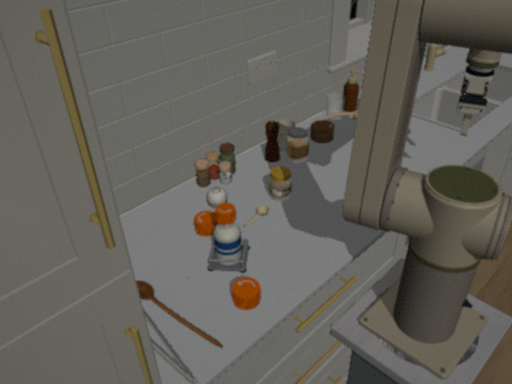

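The top view shows the bottle's cap at about (190,205) on the holder at (205,212), with larger decoy caps at (215,160) and (175,262). The scene view agrees: the capped bottle is at (226,214). Next I measure the cap's centre and the holder's yaw.

```bash
python3 - <<'E'
from h import *
for c in("top","scene"):
    z=np.load(c+".npz");P=cloud(c,z["d"]);near=np.hypot(P[...,0]-.485,P[...,1]-.17)<.06
    for a,b in((.164,.18),(.12,.16)):
        m=near&(P[...,2]>a)&(P[...,2]<b)&(z["d"]>0)
        q=P[m];print(c,a,m.sum(),np.median(q[:,2]).round(4), ((q.min(0)+q.max(0))/2).round(4),(np.ptp(q,axis=0)).round(4))
        if len(q)>4: print(cv2.minEnclosingCircle(q[:,:2].astype(np.float32)),q.mean(0).round(4))
z=np.load("top.npz");P=cloud("top",z["d"])
m=(np.hypot(P[...,0]-.485,P[...,1]-.17)<.09)&(P[...,2]>.006)&(P[...,2]<.03)
print(m.sum(),cv2.minAreaRect(P[m][:,:2].astype(np.float32)),P[m].min(0),P[m].max(0))
out=[]
for c,(u,v) in(("top",(195,212)),("scene",(226,235))):
    im=np.load(c+".npz")["im"][v-32:v+32,u-32:u+32,::-1]
    out.append(cv2.resize(im,(400,400),interpolation=cv2.INTER_CUBIC))
cv2.imwrite("pics/crop.png",np.hstack(out))
E
```

```text
top 0.164 384 0.172 [0.4893 0.1666 0.1706] [0.0503 0.0502 0.0107]
((0.4895893335342407, 0.16694451868534088), 0.02635563351213932) [0.4893 0.1663 0.1718]
top 0.12 31 0.1515 [0.4846 0.1547 0.1495] [0.0421 0.0278 0.0203]
((0.4846090078353882, 0.15792155265808105), 0.023721063509583473) [0.4801 0.1474 0.1511]
scene 0.164 248 0.1719 [0.4876 0.1674 0.1699] [0.0539 0.0519 0.0115]
((0.4867919385433197, 0.16788004338741302), 0.028048131614923477) [0.4844 0.1697 0.1714]
scene 0.12 157 0.1475 [0.4804 0.1712 0.1402] [0.0445 0.0463 0.0395]
((0.48386117815971375, 0.17004802823066711), 0.02620505541563034) [0.4733 0.1783 0.1442]
296 ((0.4796642065048218, 0.15950629115104675), (0.11529481410980225, 0.10130244493484497), 39.813194274902344) [0.419409   0.09892331 0.00600165] [0.55561738 0.22085288 0.02996057]
```

View pics/crop.png

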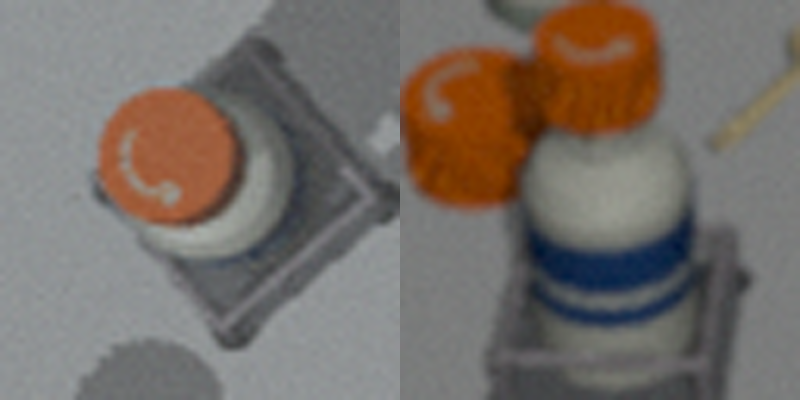

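The crop shows the cap near pixel (189,205) in the top view with its arrow on top, and the holder turned about 40°. The tool's yaw can stay as it is, since joint 6 should end near +1.5 and leave room for the CCW twist.

```bash
cat >> h.py <<'E'
from scipy.spatial.transform import Rotation as Ro
def delta(p):
    s=robot.read_state();R=Ro.from_rotvec(s["orientation"]).as_matrix()
    return (R.T@(np.array(p)-s["tool_pos"])).round(4), R.round(3).tolist(), s["q"].round(3) if hasattr(s["q"],"round") else s["q"]
E
python3 -c "
from h import *
print(delta([.4887,.167,.222]))"
```

```text
(array([ 0.5161, -0.5822,  0.0077]), [[0.935, 0.356, 0.0], [0.356, -0.935, -0.0], [0.0, 0.0, -1.0]], array([-1.292,  0.13 ,  1.488,  0.   ,  1.523, -0.085]))
```

>>> move_arm:
  deltas: [0.03,-0.034,-0.01,0,0,0,1,0.07,-0.079,-0.015,0,0,0,1,0.11,-0.124,-0.02,0,0,0,1,0.15,-0.169,-0.02,0,0,0,1,0.19,-0.214,-0.02,0,0,0,1,0.23,-0.259,-0.02,0,0,0,1,0.27,-0.304,-0.02,0,0,0,1,0.31,-0.35,-0.02,0,0,0,1,0.35,-0.395,-0.02,0,0,0,1,0.39,-0.44,-0.02,0,0,0,1,0.43,-0.485,-0.02,0,0,0,1,0.46,-0.519,-0.02,0,0,0,1]
  squeeze: 55

```text
t: 2.1
tool_pos: [0.4592, 0.0905, 0.25]
orientation: [-3.089, -0.571, -0.002]
force: [-0.1, -0.2, 0.2]
opening: 0.0932
gripper_force: 0.0
```

```bash
python3 -c "
from h import *
print(delta([.4887,.167,.222]))"
```

```text
(array([ 0.0549, -0.0609,  0.028 ]), [[0.934, 0.357, 0.001], [0.357, -0.934, 0.0], [0.001, 0.0, -1.0]], array([ 0.085, -0.243,  1.811,  0.   ,  1.573,  1.29 ]))
```

>>> move_arm:
  deltas: [0.028,-0.032,0.01,0,0,0,1,0.056,-0.063,0.028,0,0,0,1,0.056,-0.063,0.028,0,0,0,1,0.056,-0.063,0.028,0,0,0,1]

```text
t: 2.6
tool_pos: [0.4885, 0.1665, 0.2218]
orientation: [3.089, 0.569, -0.0]
force: [-0.1, -0.4, 1.0]
opening: 0.0932
gripper_force: 0.0
```

```bash
python3 -c "
from h import *
print(delta([.4887,.167,.149]))
im,d=robot.read_camera('scene');cv2.imwrite('pics/s2.png',cv2.resize(im[140:320,140:380,::-1],(720,540)))
im,d=robot.read_camera('top');P=cloud('top',d);m=(np.hypot(P[...,0]-.49,P[...,1]-.167)<.033)&(im[...,0]>1.8*im[...,2])&(P[...,2]>.16)&(P[...,2]<.18);print(m.sum(),P[m].mean(0) if m.any() else 0)"
```

```text
(array([ 0.0004, -0.0004,  0.0728]), [[0.934, 0.356, -0.0], [0.356, -0.934, -0.0], [-0.0, 0.0, -1.0]], array([ 0.229, -0.094,  1.729, -0.   ,  1.506,  1.436]))
138 [0.48572667 0.15901363 0.17124568]
```

View pics/s2.png

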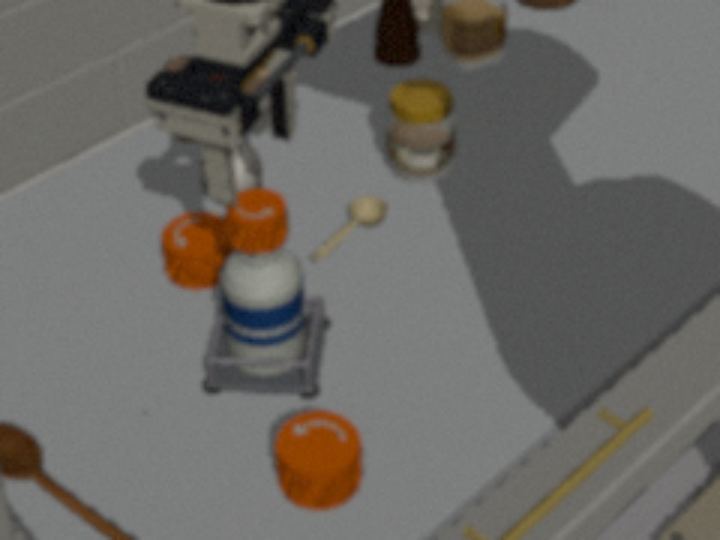

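The gripper's fingertips, near (220,200) and (285,137), straddle a spot just above the cap at (258,205), so the alignment looks right. I descend and grip.

>>> move_arm:
  deltas: [0,0,0.025,0,0,0,1,0,0,0.05,0,0,0,1,0,0,0.073,0,0,0,1,0,0,0.073,0,0,0,1,0,0,0.073,0,0,0,0.45,0,0,0.073,0,0,0,0.45,0,0,0.073,0,0,0,0.45,0,0,0.073,0,0,0,0.45]
  squeeze: 50

```text
t: 3.7
tool_pos: [0.4889, 0.1669, 0.1491]
orientation: [-3.09, -0.568, -0.001]
force: [-0.2, -0.2, 0.1]
opening: 0.0579
gripper_force: 0.0
```

```bash
python3 -c "
from h import *
s=robot.read_state();print(s)"
```

```text
{'t': 3.7, 'q': array([ 2.29650453e-01, -4.34378563e-02,  1.81606560e+00, -2.84953641e-06,
        1.36827000e+00,  1.43658732e+00]), 'dq': array([ 0.00140882,  0.00312018,  0.00348106,  0.00102948, -0.00097077,
        0.0014875 ]), 'joint_torque': array([-4.22893418e-02, -4.54115617e+01, -4.76482594e+01,  2.17447331e-02,
       -7.94759486e-02, -4.47576713e-04]), 'tool_pos': array([0.48889428, 0.1668705 , 0.14910861]), 'orientation': array([-3.08971480e+00, -5.68396771e-01, -1.09050926e-03]), 'force': array([-0.20076711, -0.22589647,  0.06098602]), 'wrist_torque': array([-0.00615117, -0.03414031,  0.00428116]), 'gripper_force': 0.0, 'opening': 0.057868005865845534}
```

Now I close fully onto the cap, then read the side force.

>>> move_arm:
  deltas: [0,0,0,0,0,0,0,0,0,0,0,0,0,0,0,0,0,0,0,0,0,0,0,0,0,0,0,0]
  squeeze: 50

```text
t: 4.2
tool_pos: [0.4888, 0.1669, 0.1488]
orientation: [-3.09, -0.568, -0.0]
force: [-0.4, -0.4, 2.3]
opening: 0.0506
gripper_force: 50.0
```

>>> move_arm:
  deltas: [0,0,0.003,0,0,0,0,0,0,0.006,0,0,0,0,0,0,0.008,0,0,0,0,0,0,0.008,0,0,0,0]

```text
t: 4.7
tool_pos: [0.4889, 0.1669, 0.1412]
orientation: [-3.09, -0.568, -0.001]
force: [-2.1, 0.8, 8.6]
opening: 0.0505
gripper_force: 50.0
```

The 8.6 N reading matches the spring at about 7.6 mm. Now the CCW twist (negative about tool z).

>>> move_arm:
  deltas: [0,0,0,0,0,-0.1,0,0,0,0,0,0,-0.2,0,0,0,0,0,0,-0.3,0,0,0,0,0,0,-0.4,0,0,0,0,0,0,-0.5,0,0,0,0,0,0,-0.6,0]

```text
t: 5.45
tool_pos: [0.4898, 0.1669, 0.1418]
orientation: [2.781, 1.46, 0.004]
force: [-0.1, -0.7, 8.0]
opening: 0.0505
gripper_force: 50.0
```

```bash
python3 -c "
from h import *
s=robot.read_state();print(s['force'],s['wrist_torque'],s['tool_pos'])"
```

```text
[-0.06902463 -0.66528813  8.00770156] [-0.03755987 -0.06969135 -0.03465562] [0.48981239 0.16693757 0.14178399]
```

>>> move_arm:
  deltas: [0,0,0,0,0,-0.1,0,0,0,0,0,0,-0.2,0,0,0,0,0,0,-0.3,0,0,0,0,0,0,-0.4,0,0,0,0,0,0,-0.48,0,0,0,0,0,0,-0.535,0,0,0,0,0,0,-0.535,0,0,0,0,0,0,-0.535,0]

```text
t: 6.45
tool_pos: [0.4898, 0.1669, 0.1418]
orientation: [2.299, 2.139, 0.004]
force: [0.3, -0.3, 8.3]
opening: 0.0508
gripper_force: 50.0
```

```bash
python3 -c "
from h import *
s=robot.read_state();print(s['force'],s['wrist_torque'],s['tool_pos'],delta([0,0,0])[1:])
im,d=robot.read_camera('scene');cv2.imwrite('pics/s3.png',cv2.resize(im[160:280,160:320,::-1],(640,480)))"
```

```text
[ 0.31895719 -0.25770752  8.29294859] [-0.05601318 -0.10197166  0.04638884] [0.48980883 0.16694533 0.14176879] ([[0.072, 0.997, 0.003], [0.997, -0.072, 0.0], [0.001, 0.003, -1.0]], array([ 0.229, -0.036,  1.823, -0.   ,  1.352,  0.302]))
```

View pics/s3.png

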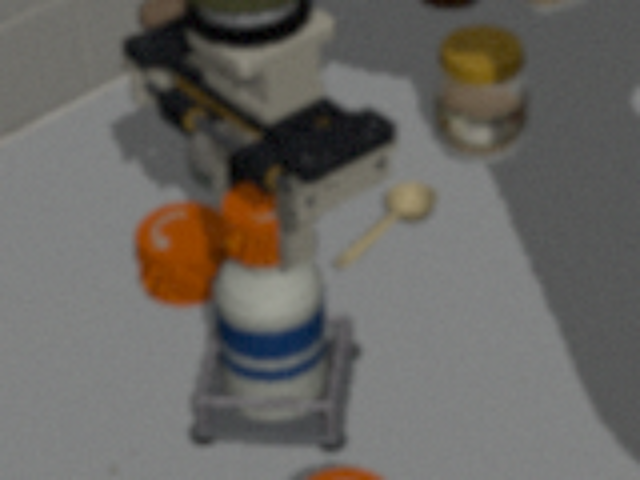

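The cap, at (250,225), is held between the fingers with no sign of the stop. I lift slowly and watch the force.

>>> move_arm:
  deltas: [0,0,-0.003,0,0,0,0,0,0,-0.006,0,0,0,0,0,0,-0.009,0,0,0,0,0,0,-0.011,0,0,0,0,0,0,-0.011,0,0,0,0]

```text
t: 7.12
tool_pos: [0.4883, 0.1666, 0.1512]
orientation: [-2.3, -2.14, 0.001]
force: [1.5, -0.1, 0.3]
opening: 0.0507
gripper_force: 50.0
```

>>> move_arm:
  deltas: [0,0,-0.005,0,0,0,0,0,0,-0.012,0,0,0,0,0,0,-0.022,0,0,0,0,0,0,-0.034,0,0,0,0,0,0,-0.046,0,0,0,0,0,0,-0.058,0,0,0,0,0,0,-0.07,0,0,0,0,0,0,-0.08,0,0,0,0,0,0,-0.087,0,0,0,0,0,0,-0.087,0,0,0,0,0,0,-0.087,0,0,0,0]

```text
t: 8.5
tool_pos: [0.4884, 0.1667, 0.2381]
orientation: [-2.3, -2.14, 0.001]
force: [-0.5, 0.4, 0.8]
opening: 0.0506
gripper_force: 50.0
```

```bash
python3 -c "
from h import *
im,d=robot.read_camera('scene');cv2.imwrite('pics/s4.png',cv2.resize(im[130:290,140:340,::-1],(700,560)))
P=cloud('scene',d);m=(im[...,0]>1.8*im[...,2])&(im[...,0]>1.5*im[...,1])&(P[...,2]>.18)&(np.hypot(P[...,0]-.49,P[...,1]-.167)<.05);print(m.sum(),P[m].min(0),P[m].max(0))
s=robot.read_state();print(s['force'],s['tool_pos'])"
```

```text
299 [0.44932392 0.15023442 0.2290513 ] [0.51329126 0.200596   0.41045679]
[-0.64467562  0.72451985 -0.22405739] [0.48835944 0.16670397 0.2380143 ]
```

View pics/s4.png

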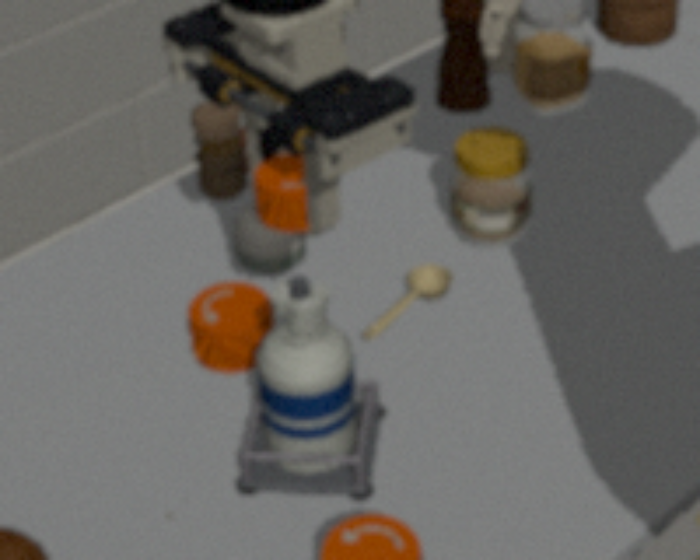

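The cap, at (283,195), is upright in the gripper. The open bottle with its grey plug, at (300,290), is below it, and the cap's rim is at z ≈ 0.229, about 74 mm above the mouth.

```bash
python3 -c "
from plant import robot
print(robot.close_job())"
```

```text
the job is handed in; nothing more can be done
None
```

The safety cap is off the descaler bottle and held upright in the gripper about 74 mm above the open mouth; the bystanders were not touched, and the job was handed in at about 8.5 s.

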